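# Sort the sealed instrument tins by weight

### The arm

A 6-joint arm with a two-finger parallel gripper is mounted at the origin on the work surface. World frame = base frame: x ahead of the robot, y to its left, z up, the work surface at z = 0. Lengths are in m, angles in rad, forces in N, time in s.
With the tool pointing down it reaches from about 0.4 to 0.925 m from the base axis. Payload 3.4 kg.
Tool frame: the origin (TCP) lies at the very end of the fingers, on their centre line; the grasp point (between the pads) lies 19 mm behind it; z points along the fingers, y is the direction in which the jaws open and shut (so a half turn about z gives the same grasp; the last joint's range is limited). The gripper opens to 85 mm and grips with 20 to 120 N. Pads are 22 mm wide; open, the fingers measure 114 mm over their backs; the gripper's body (76 mm by 85 mm) begins 54 mm behind the grasp point. The pads swing forward as they close: fully open they stand 13 mm farther back than shut.
Start: joints at [1.274, 0.307, 1.506, -0, 1.328, -0.073], TCP at [0.128, 0.561, 0.231] pointing down, gripper open.
Joint ranges: [-3.12, 3.12], [-1.05, 2.28], [0.14, 2.33], [-1.42, 4.57], [0.1, 2.73], [-2.68, 2.68]. Speed limits (rad/s): [2.57, 2.57, 3.14, 3.14, 3.14, 3.14].

### API

Orientations are given as a unit quaternion [w, x, y, z].
In Python, from workcell import arm gives the robot as it stands.
- The arm moves only by the shell command python3 -m creep 'ROWS' [FORCE]. ROWS is a JSON object of lists of equal length, an entry for each row: "jaw": the closure, from 0 (fully open) to 1 (shut); "xyz": the shift along the world's x, y, z in mm, a list of three; "turn": the turn about the world's z in degrees. In form: {"jaw": [jaw, ...], "xyz": [[x, y, z], ...], "turn": [turn, ...]}. A call has 1 to 8 rows; each row shifts and turns the commanded pose from where the row before left it; what a row does not reach is not made up. A row lasts 1/10 s, in which the tool goes at most 50 mm and 8.59 degrees, less where a joint would pass 70% of its speed; a pose out of reach is approached as far as the arm can. A call is refused whole if a number of a shift passes 50 or a number of a turn 8.59, either way. A call with a gripper value outside its range is refused whole. The fingers move at their own pace and stop on an object; FORCE is the grip in N (left out, the last holds). Time passes only in rows, so rows that do not move let the fingers close. It gives the time, the measured TCP pose, the force and the opening at its end, in the units of the state.
- arm.read_state(): the state, without advancing time (a new reading comes with each control period).
- arm.capture(name): name is "side" or "top"; returns the picture (480x640x3 uint8, red, green, blue); there is no depth.
- arm.get_calibration(name): a dict with "camera_matrix" (3x3 intrinsics, pixels), "distortion" ([k1, k2, p1, p2, k3] as OpenCV has them; the pictures are not rectified), "cam_to_world" (4x4, takes a point from camera to world coordinates). Camera axes: x right, y down, z forward; pixel columns grow to the right and rows downward; lengths in m; the calibration is good to about 2 mm. A picture is of the moment at which its call begins. get_calibration takes no time and is no camera call.
- arm.hand_in(): hands the job in, once; it reports no verdict.
Trained networks look in the newest picture that a camera, given by its name, has taken for a name from the list of things; names that differ only in an ending like _2 or _b are one class to them, and where a whole thing is asked for, a point or a joint stands for the part that bears it (a point fixed in the world has none). Each returns a list of dicts, best first, with "p" (0 to 1); they miss things now and then, are a little off and sometimes report something else, mostly with a low value. They report only what shows in the picture. A call takes as long as a camera call. They do not tell look-alikes from the thing itself.
- arm.boxes_of(camera, query): "at" ([x, y, z] in m, in world coordinates, good to about 4 mm: the middle of the surface that is visible of it).
- arm.pinpoint(camera, query): "at" ([x, y, z] in m, in world coordinates, good to about 4 mm: a listed point, or the origin of a listed thing).
The state is a dict: "time_s": time; "joint_pos": joint angles; "qd": joint speeds; "joint_torque": joint torques, N m; "ee_pos": TCP position; "tool_rot": TCP orientation; "wrist_force": force on the tool from outside, world axes, zero at the start; "moment": the same for the moment, N m; "gripper_width": finger opening in m.
Only numpy, scipy, OpenCV 4.12 (cv2) and the standard library are available. Lean on these libraries where they do the work, as an engineer would, in place of code of your own. Each camera call takes 0.05 s, during which the arm holds its last target. There are 200 camera calls.

### The job

Three sealed steel tins that look alike stand on the microscope bench, some full of instruments and some empty. Feel the weight of each by lifting it, then set the full (heavy) ones in the long low tray and the empty (light) ones in the square deep crate. Keep the tins upright, set them down gently flat on the floor of the tray or crate, let go of them, and do not disturb the other things on the bench.

Things in the scene. Friction and masses are not known exactly. Their poses are not given: they have to be found in the camera images.
- tin_a: sealed plain steel tin, upright cylinder 56 mm in diameter and 80 mm tall with a flush lid; origin at the centre of its underside, z up. All three look the same. An empty one weighs about 80 to 120 g, a full one (filled with steel tool holders, which may rattle) about 380 to 530 g; which and how many are full (one or two of the three) changes every time. May be gripped across its diameter at any yaw, best 45 to 65 mm above its underside
- tin_b: sealed plain steel tin, upright cylinder 56 mm in diameter and 80 mm tall with a flush lid; origin at the centre of its underside, z up. All three look the same. An empty one weighs about 80 to 120 g, a full one (filled with steel tool holders, which may rattle) about 380 to 530 g; which and how many are full (one or two of the three) changes every time. May be gripped across its diameter at any yaw, best 45 to 65 mm above its underside
- tin_c: sealed plain steel tin, upright cylinder 56 mm in diameter and 80 mm tall with a flush lid; origin at the centre of its underside, z up. All three look the same. An empty one weighs about 80 to 120 g, a full one (filled with steel tool holders, which may rattle) about 380 to 530 g; which and how many are full (one or two of the three) changes every time. May be gripped across its diameter at any yaw, best 45 to 65 mm above its underside
- tray: long low open tray, white plastic, fixed to the bench, for the full tins: 220 mm along its x, 110 mm along its y, rim 15 mm high, walls 4 mm, floor top 4 mm above the bench; origin at the centre of its underside
- crate: square deeper open crate, white plastic, fixed to the bench, for the empty tins: 158 mm by 158 mm, rim 34 mm high, walls 4 mm, floor top 4 mm above the bench; origin at the centre of its underside; sides along its x and y
- vial: bystander: small amber vial, 24 mm in diameter, 50 mm tall, standing among the tins; origin at the centre of its underside
- bottle: bystander: amber bottle with a black cap, 64 mm in diameter, 130 mm tall; origin at the centre of its underside
- beaker: bystander: open glass beaker, 66 mm in diameter, 80 mm tall; origin at the centre of its underside
- dishes: bystander: stack of three clear dishes, 55 mm in diameter, 37 mm high; origin at the centre of its underside
- driver: bystander: screwdriver 150 mm long lying on the bench towards the far left; its x axis runs along it
Mind the look-alikes: they are no part of the job. Leave any purple look-alike of the tin_b alone.

How it is judged:
At the end, for the whole second after the job is handed in: Every full tin stands inside the long low tray and every empty tin inside the square crate, underside flat on its floor (within 5 mm), upright within 0.08 rad and at rest. Full or empty is judged by the force with which the tin rests there: over 2.4 N belongs in the tray, under 2.4 N in the crate (((x of tin_a in the frame of tray between -0.082 and 0.082 m and y of tin_a in the frame of tray between -0.027 and 0.027 m and z of tin_a in the frame of tray below 0.009 m and contact force between tin_a and tray above 2.4 N) or (x of tin_a in the frame of crate between -0.051 and 0.051 m and y of tin_a in the frame of crate between -0.051 and 0.051 m and z of tin_a in the frame of crate below 0.009 m and contact force between tin_a and crate between 0.4 and 2.4 N)) and angle between each of tin_a, tin_b, tin_c's own z axis and vertical below 0.08 rad and linear speed of each of tin_a, tin_b, tin_c below 0.02 m/s and ((x of tin_b in the frame of tray between -0.082 and 0.082 m and y of tin_b in the frame of tray between -0.027 and 0.027 m and z of tin_b in the frame of tray below 0.009 m and contact force between tin_b and tray above 2.4 N) or (x of tin_b in the frame of crate between -0.051 and 0.051 m and y of tin_b in the frame of crate between -0.051 and 0.051 m and z of tin_b in the frame of crate below 0.009 m and contact force between tin_b and crate between 0.4 and 2.4 N)) and ((x of tin_c in the frame of tray between -0.082 and 0.082 m and y of tin_c in the frame of tray between -0.027 and 0.027 m and z of tin_c in the frame of tray below 0.009 m and contact force between tin_c and tray above 2.4 N) or (x of tin_c in the frame of crate between -0.051 and 0.051 m and y of tin_c in the frame of crate between -0.051 and 0.051 m and z of tin_c in the frame of crate below 0.009 m and contact force between tin_c and crate between 0.4 and 2.4 N))); the robot touches nothing.
It fails at once if a tin was tipped over (more than 0.5 rad from upright) (angle between any of tin_a, tin_b, tin_c's own z axis and vertical above 0.5 rad).
It fails at once if a tin was dropped or thrown (fell free for more than about 12 mm) ((contact force between the fingers and tin_a below 0.05 N and linear speed of tin_a above 0.5 m/s) or (contact force between the fingers and tin_b below 0.05 N and linear speed of tin_b above 0.5 m/s) or (contact force between the fingers and tin_c below 0.05 N and linear speed of tin_c above 0.5 m/s)).
It fails at once if a tin was banged or pressed hard into the tray or crate (over 100 N between them) (contact force between any of tin_a, tin_b, tin_c and tray above 100 N or contact force between any of tin_a, tin_b, tin_c and crate above 100 N).
It fails at once if a bystander was moved more than 30 mm (distance of any of vial, bottle, beaker, dishes, driver from where it was at the start of the episode above 0.03 m).
It also fails if it takes over 70 s, if anything falls off the work surface, if the arm or the gripper's body presses on something with over 40 N, if the wrist force passes 120 N, or if a joint passes its speed limit or range.

## Working session

There is one attempt and no reset: what is moved stays moved. The work goes in short steps, Python scripts to look and compute and a shell command to move; the robot and the scene stay as the last step left them, time stands still between calls to the robot, and variables do not carry over. Pictures are saved under pics/ and viewed, about 8 in all and at most 12, crops included, and the job is handed in when it is done.

```bash
mkdir -p pics
python3 - <<'E'
from workcell import arm
import cv2
s=arm.read_state();print(s['time_s'],s['ee_pos'],s['tool_rot'],s['wrist_force'])
for c in ['top','side']:
    cv2.imwrite(f'pics/{c}0.png',arm.capture(c)[:,:,::-1])
    for q in ['tin_a','tray','crate','vial','bottle','beaker','dishes','driver']:
        print(c,q,[( [round(v,3) for v in d['at']],round(d['p'],2)) for d in arm.pinpoint(c,q)])
E
```

```text
0.0 [0.12741651 0.55996233 0.23035859] [-1.97843298e-04  1.11647404e-01  9.93747323e-01 -1.03723666e-03] [-0.17157778 -0.94792419 -0.28519618]
top tin_a [([0.543, -0.13, -0.002], 0.94), ([0.637, -0.024, -0.003], 0.91), ([0.45, -0.065, 0.002], 0.9), ([0.648, -0.125, 0.004], 0.85), ([0.633, 0.086, -0.002], 0.82), ([0.614, 0.171, 0.001], 0.6)]
top tray [([0.436, 0.313, -0.001], 0.91)]
top crate [([0.492, -0.328, -0.001], 0.61)]
top vial [([0.553, -0.006, 0.003], 0.57)]
top bottle [([0.739, 0.097, 0.001], 0.87), ([0.449, -0.067, 0.002], 0.32)]
top beaker [([0.762, -0.079, 0.0], 0.97), ([0.488, 0.081, 0.002], 0.35)]
top dishes [([0.697, -0.237, 0.001], 0.77)]
top driver [([0.692, 0.301, 0.0], 0.89)]
side tin_a [([0.65, -0.125, 0.004], 0.9), ([0.545, -0.131, -0.002], 0.76), ([0.629, -0.02, 0.004], 0.73), ([0.609, 0.176, 0.002], 0.72), ([0.449, -0.064, -0.002], 0.63), ([0.488, 0.083, 0.003], 0.57)]
side tray [([0.433, 0.309, 0.002], 0.71)]
side crate [([0.49, -0.332, 0.003], 0.9)]
side vial [([0.548, -0.001, 0.0], 0.68)]
side bottle [([0.74, 0.099, 0.001], 0.75)]
side beaker [([0.767, -0.081, -0.001], 0.58)]
side dishes [([0.701, -0.237, 0.001], 0.63)]
side driver [([0.686, 0.302, -0.005], 0.66)]
```

View pics/top0.png

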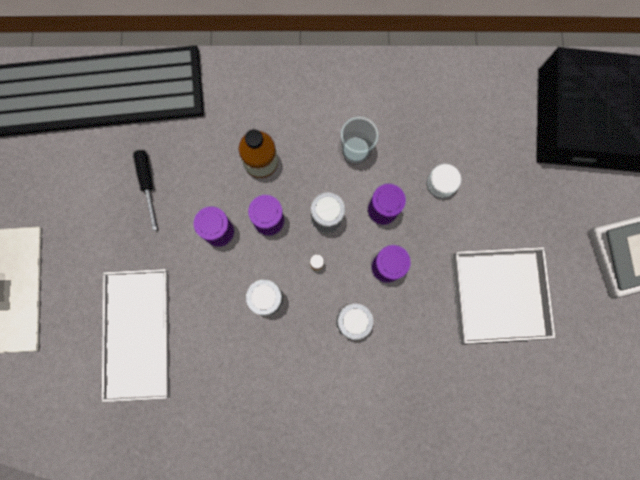

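View pics/side0.png

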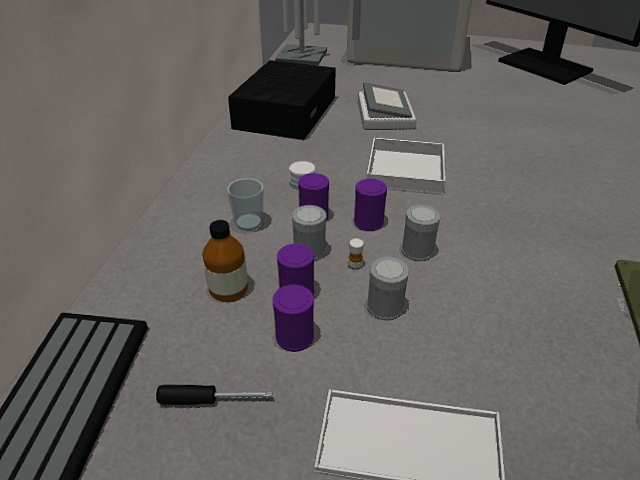

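Top picture: the grey tins are at px (328,210), (264,298) and (355,322). The four purple look-alikes are at (212,225), (266,214), (388,203) and (392,263), the vial at (317,262), the tray around (135,335) and the crate around (505,296). I'll check these by back-projecting my own pixels.

```bash
cat > h.py <<'E'
from workcell import arm
import cv2, numpy as np
def ground(cam,px,z):
    c=arm.get_calibration(cam);T=np.array(c['cam_to_world'])
    u=cv2.undistortPoints(np.array(px,float).reshape(-1,1,2),np.array(c['camera_matrix'],float),np.array(c['distortion'],float)).reshape(-1,2)
    d=np.c_[u,np.ones(len(u))]@T[:3,:3].T
    return T[:3,3]+d*((z-T[2,3])/d[:,2])[:,None]
E
python3 - <<'E'
from h import *
print('lids',ground('top',[(328,209),(264,297),(356,321)],.08).round(3)[:,:2])
t=ground('top',[(103,271),(166,270),(167,399),(103,400)],.015);print(t.round(3)[:,:2],t.mean(0))
t=ground('top',[(457,252),(544,248),(553,340),(463,342)],.034);print(t.round(3)[:,:2],t.mean(0))
E
```

```text
lids [[ 0.634 -0.023]
 [ 0.488  0.083]
 [ 0.448 -0.066]]
[[0.541 0.371]
 [0.541 0.261]
 [0.322 0.252]
 [0.321 0.36 ]] [0.43123627 0.31116662 0.015     ]
[[ 0.565 -0.25 ]
 [ 0.571 -0.406]
 [ 0.411 -0.408]
 [ 0.41  -0.252]] [ 0.48922511 -0.32886017  0.034     ]
```

```bash
python3 -m creep '{"jaw":[0,0,0,0,0,0,0,0],"xyz":[[22.5,-29.8,-6],[22.5,-29.8,-6],[22.5,-29.8,-6],[22.5,-29.8,-6],[22.5,-29.8,-6],[22.5,-29.8,-6],[22.5,-29.8,-6],[22.5,-29.8,-6]],"turn":[0,0,0,0,0,0,0,0]}' 80; python3 -m creep '{"jaw":[0,0,0,0,0,0,0,0],"xyz":[[22.5,-29.8,-6],[22.5,-29.8,-6],[22.5,-29.8,-6],[22.5,-29.8,-6],[22.5,-29.8,-6],[22.5,-29.8,-6],[22.5,-29.8,-6],[22.5,-29.8,-6]],"turn":[0,0,0,0,0,0,0,0]}'; python3 -m creep '{"jaw":[0,0],"xyz":[[0,0,0],[0,0,0]],"turn":[0,0]}'
```

```text
time_s: 1.7
ee_pos: [0.3084, 0.3211, 0.1833]
tool_rot: [0.0, 0.112, 0.994, 0.0]
wrist_force: [1.1, 0.0, -0.5]
gripper_width: 0.0852
time_s: 2.5
ee_pos: [0.4887, 0.0825, 0.1353]
tool_rot: [0.0, 0.112, 0.994, 0.0]
wrist_force: [0.5, 0.5, 0.5]
gripper_width: 0.0854
time_s: 2.7
ee_pos: [0.4878, 0.0833, 0.1351]
tool_rot: [-0.0, 0.113, 0.994, 0.0]
wrist_force: [-0.3, 0.0, -0.9]
gripper_width: 0.0854
```

```bash
python3 -m creep '{"jaw":[0,0,0,0,0],"xyz":[[0,0,-25],[0,0,-25],[0,0,-25],[0,0,-22],[0,0,0]],"turn":[0,0,0,0,0]}'; python3 -m creep '{"jaw":[1,1,1,1,1,1,1,1],"xyz":[[0,0,0],[0,0,0],[0,0,0],[0,0,0],[0,0,0],[0,0,0],[0,0,0],[0,0,0]],"turn":[0,0,0,0,0,0,0,0]}' 70;  python3 -m creep '{"jaw":[1,1,1,1,1,1,1,1],"xyz":[[0,0,5],[0,0,10],[0,0,10],[0,0,5],[0,0,0],[0,0,0],[0,0,0],[0,0,0]],"turn":[0,0,0,0,0,0,0,0]}'; for i in 1 2; do python3 -m creep '{"jaw":[1],"xyz":[[0,0,0]],"turn":[0]}'; done
```

```text
time_s: 3.2
ee_pos: [0.4843, 0.0848, 0.0363]
tool_rot: [-0.003, 0.111, 0.994, -0.0]
wrist_force: [-0.2, -0.7, -0.2]
gripper_width: 0.0855
time_s: 4.0
ee_pos: [0.4888, 0.0844, 0.0399]
tool_rot: [0.002, 0.112, 0.994, 0.001]
wrist_force: [-1.3, 2.7, 6.7]
gripper_width: 0.0545
time_s: 4.8
ee_pos: [0.4873, 0.0838, 0.0679]
tool_rot: [-0.0, 0.112, 0.994, -0.0]
wrist_force: [-0.4, 0.1, -1.2]
gripper_width: 0.0542
time_s: 4.9
ee_pos: [0.4874, 0.0838, 0.0679]
tool_rot: [-0.0, 0.112, 0.994, -0.0]
wrist_force: [-0.5, 0.1, -1.5]
gripper_width: 0.0537
time_s: 5.0
ee_pos: [0.4875, 0.0838, 0.068]
tool_rot: [-0.0, 0.112, 0.994, -0.0]
wrist_force: [-0.2, 0.3, -1.0]
gripper_width: 0.0538
```

Tin 1 reads only about 1.2 N, so it is light. It goes to the far half of the crate at (0.525, -0.329).

```bash
python3 -m creep '{"jaw":[1,1,1,1,1,1,1,1],"xyz":[[0,0,20],[0,0,25],[0,0,25],[0,0,20],[0,0,0],[1,-10,0],[2,-25,0],[3,-35,0]],"turn":[0,0,0,0,0,0,0,0]}'; python3 -m creep '{"jaw":[1,1,1,1,1,1,1,1],"xyz":[[4,-40,0],[4,-40,0],[4,-40,0],[4,-40,0],[4,-40,0],[4,-40,0],[4,-40,0],[4,-35,0]],"turn":[0,0,0,0,0,0,0,0]}'; python3 -m creep '{"jaw":[1,1,1,1,1],"xyz":[[0,-20,0],[0,-8,0],[0,0,0],[0,0,0],[0,0,0]],"turn":[0,0,0,0,0]}'
python3 - <<'E'
from h import *
import time
for c in['top','side']: cv2.imwrite(f'pics/{c}1.png',arm.capture(c)[:,:,::-1])
s=arm.read_state();print(s['wrist_force'],s['ee_pos'])
E
```

```text
time_s: 5.8
ee_pos: [0.4923, 0.0137, 0.1567]
tool_rot: [-0.002, 0.11, 0.994, 0.0]
wrist_force: [1.0, -0.9, -0.7]
gripper_width: 0.0539
time_s: 6.6
ee_pos: [0.5241, -0.3034, 0.156]
tool_rot: [-0.002, 0.112, 0.994, 0.001]
wrist_force: [-0.1, 0.1, -1.1]
gripper_width: 0.0541
time_s: 7.1
ee_pos: [0.5254, -0.3273, 0.1582]
tool_rot: [-0.0, 0.111, 0.994, 0.001]
wrist_force: [-0.0, 1.0, -0.6]
gripper_width: 0.0538
[ 0.35070808  0.86411975 -1.09828704] [ 0.52566927 -0.32760215  0.15853129]
```

View pics/side1.png

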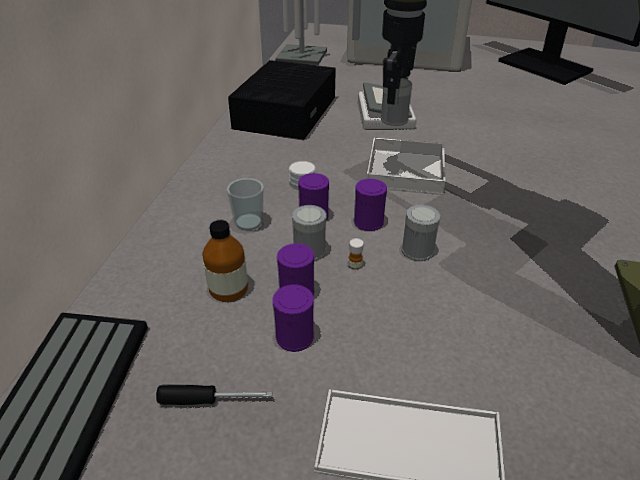

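Side view: the tin hangs upright in the gripper at about (397,100), over the crate. Lowering it gently.

```bash
python3 -m creep '{"jaw":[1,1,1,1,1,1,1,1],"xyz":[[0,-1,-15],[0,-1,-25],[0,0,-25],[0,0,-20],[0,0,-15],[0,0,-8],[0,0,-3],[0,0,0]],"turn":[0,0,0,0,0,0,0,0]}';  for i in 1 2; do python3 -m creep '{"jaw":[1,1],"xyz":[[0,0,-1],[0,0,-1]],"turn":[0,0]}';done
```

```text
time_s: 8.0
ee_pos: [0.5259, -0.3309, 0.0475]
tool_rot: [0.0, 0.111, 0.994, -0.0]
wrist_force: [0.6, -0.0, -1.4]
gripper_width: 0.0545
time_s: 8.2
ee_pos: [0.5263, -0.3316, 0.0463]
tool_rot: [0.001, 0.112, 0.994, -0.0]
wrist_force: [-0.7, -0.2, -1.0]
gripper_width: 0.0539
time_s: 8.4
ee_pos: [0.5259, -0.3313, 0.0439]
tool_rot: [0.0, 0.112, 0.994, -0.0]
wrist_force: [-1.2, 1.3, 10.0]
gripper_width: 0.0543
```

```bash
python3 -m creep '{"jaw":[0,0,0,0,0,0,0,0],"xyz":[[0,0,0],[0,0,0],[0,0,0],[0,0,0],[0,0,0],[0,0,0],[0,0,20],[0,0,30]],"turn":[0,0,0,0,0,0,0,0]}';python3 -m creep '{"jaw":[0,0,0,0,0,0,0,0],"xyz":[[0,0,40],[-11,38,0],[-11,38,0],[-11,38,0],[-11,38,0],[-11,38,0],[-11,38,0],[-11,37,0]],"turn":[0,0,0,0,0,0,0,0]}'; python3 -m creep '{"jaw":[0,0],"xyz":[[0,0,0],[0,0,0]],"turn":[0,0]}'
python3 - <<'E'
from h import *
for c in['top','side']:
    cv2.imwrite(f'pics/{c}2.png',arm.capture(c)[:,:,::-1])
    print(c,[( [round(v,3) for v in d['at']],round(d['p'],2)) for d in arm.pinpoint(c,'tin_a')])
E
```

```text
time_s: 9.2
ee_pos: [0.524, -0.33, 0.0917]
tool_rot: [-0.002, 0.112, 0.994, 0.001]
wrist_force: [-0.8, 0.3, 0.4]
gripper_width: 0.0855
time_s: 10.0
ee_pos: [0.448, -0.0647, 0.1335]
tool_rot: [0.0, 0.112, 0.994, 0.0]
wrist_force: [0.2, 1.0, 0.1]
gripper_width: 0.0855
time_s: 10.2
ee_pos: [0.4487, -0.0656, 0.1336]
tool_rot: [0.0, 0.111, 0.994, -0.0]
wrist_force: [1.1, -0.1, 0.1]
gripper_width: 0.0854
top [([0.649, -0.126, 0.003], 0.98), ([0.527, -0.335, 0.009], 0.94), ([0.638, -0.021, 0.001], 0.88), ([0.609, 0.17, 0.002], 0.85), ([0.631, 0.086, 0.001], 0.83), ([0.541, -0.13, -0.002], 0.76), ([0.69, 0.3, 0.003], 0.37)]
side [([0.544, -0.133, 0.001], 0.9), ([0.63, 0.079, -0.002], 0.87), ([0.649, -0.124, -0.002], 0.76), ([0.612, 0.174, 0.002], 0.71), ([0.631, -0.02, 0.002], 0.63), ([0.527, -0.335, 0.005], 0.6), ([0.448, -0.063, -0.002], 0.58)]
```

View pics/top2.png

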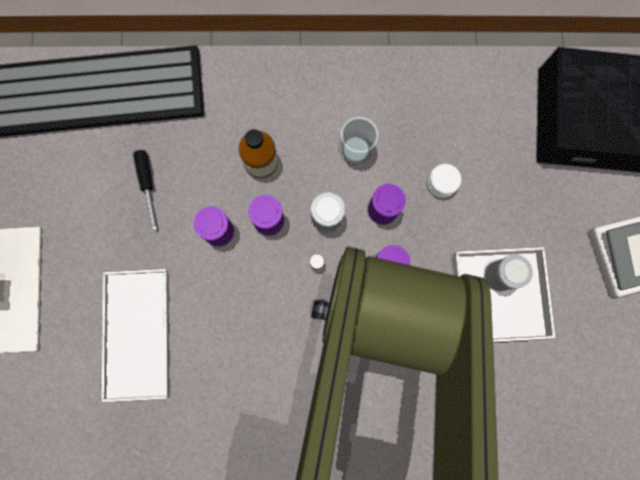

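Tin 1 stands upright in the far half of the crate at px (515,271), and nothing else has moved. Next, grasp and weigh tin 2.

```bash
python3 -m creep '{"jaw":[0,0,0,0,0],"xyz":[[0,0,-25],[0,0,-25],[0,0,-25],[0,0,-20],[0,0,0]],"turn":[0,0,0,0,0]}'; python3 -m creep '{"jaw":[1,1,1,1,1,1,1,1],"xyz":[[0,0,0],[0,0,0],[0,0,0],[0,0,0],[0,0,0],[0,0,0],[0,0,0],[0,0,0]],"turn":[0,0,0,0,0,0,0,0]}' 70;  python3 -m creep '{"jaw":[1,1,1,1,1,1,1,1],"xyz":[[0,0,5],[0,0,10],[0,0,10],[0,0,5],[0,0,0],[0,0,0],[0,0,0],[0,0,0]],"turn":[0,0,0,0,0,0,0,0]}'; for i in 1 2; do python3 -m creep '{"jaw":[1],"xyz":[[0,0,0]],"turn":[0]}'; done
```

```text
time_s: 10.9
ee_pos: [0.4471, -0.0668, 0.0361]
tool_rot: [-0.003, 0.113, 0.994, 0.0]
wrist_force: [-0.1, 0.2, -0.4]
gripper_width: 0.0852
time_s: 11.7
ee_pos: [0.4499, -0.0664, 0.0396]
tool_rot: [0.002, 0.112, 0.994, -0.0]
wrist_force: [-0.6, -0.1, 6.6]
gripper_width: 0.0548
time_s: 12.5
ee_pos: [0.4482, -0.0661, 0.0679]
tool_rot: [-0.001, 0.112, 0.994, 0.0]
wrist_force: [0.1, -0.5, -3.9]
gripper_width: 0.0546
time_s: 12.6
ee_pos: [0.4484, -0.0661, 0.068]
tool_rot: [-0.0, 0.112, 0.994, 0.0]
wrist_force: [0.8, -0.1, -4.1]
gripper_width: 0.0546
time_s: 12.7
ee_pos: [0.4485, -0.0661, 0.0681]
tool_rot: [-0.0, 0.112, 0.994, 0.0]
wrist_force: [-0.1, -0.2, -4.4]
gripper_width: 0.0546
```

Tin 2 reads about 4.1 N, so it is full. It goes to the near half of the tray at (0.396, 0.309).

```bash
python3 -m creep '{"jaw":[1,1,1,1,1,1,1,1],"xyz":[[0,0,20],[0,0,25],[0,0,15],[0,10,0],[-5,25,0],[-6,35,0],[-6,40,0],[-6,40,0]],"turn":[0,0,0,0,0,0,0,0]}'; python3 -m creep '{"jaw":[1,1,1,1,1,1,1,1],"xyz":[[-6,40,0],[-6,40,0],[-6,40,0],[-6,40,0],[-6,35,0],[0,20,0],[0,10,0],[0,0,0]],"turn":[0,0,0,0,0,0,0,0]}'; python3 -m creep '{"jaw":[1,1,1,1,1,1,1,1],"xyz":[[0,0,0],[0,0,-10],[0,0,-25],[0,0,-25],[0,0,-12],[0,0,-8],[0,0,0],[0,0,0]],"turn":[0,0,0,0,0,0,0,0]}'
```

```text
time_s: 13.5
ee_pos: [0.4242, 0.0855, 0.1272]
tool_rot: [-0.001, 0.112, 0.994, -0.0]
wrist_force: [0.5, -0.1, -4.1]
gripper_width: 0.0544
time_s: 14.3
ee_pos: [0.395, 0.3099, 0.1274]
tool_rot: [-0.0, 0.111, 0.994, -0.0]
wrist_force: [0.3, -0.8, -4.4]
gripper_width: 0.0543
time_s: 15.1
ee_pos: [0.3961, 0.3085, 0.0485]
tool_rot: [0.0, 0.112, 0.994, 0.0]
wrist_force: [-0.1, 0.6, -4.2]
gripper_width: 0.0546
```

```bash
for i in 1 2; do python3 -m creep '{"jaw":[1,1],"xyz":[[0,0,-1],[0,0,-1]],"turn":[0,0]}';done; python3 -m creep '{"jaw":[1],"xyz":[[0,0,-1]],"turn":[0]}'
```

```text
time_s: 15.3
ee_pos: [0.3963, 0.3092, 0.047]
tool_rot: [0.001, 0.112, 0.994, 0.001]
wrist_force: [0.1, -0.2, -3.3]
gripper_width: 0.0542
time_s: 15.5
ee_pos: [0.3958, 0.309, 0.0446]
tool_rot: [0.0, 0.112, 0.994, 0.0]
wrist_force: [0.5, -0.2, -3.5]
gripper_width: 0.0544
time_s: 15.6
ee_pos: [0.3957, 0.309, 0.0436]
tool_rot: [0.0, 0.112, 0.994, 0.0]
wrist_force: [-2.4, -1.1, 11.0]
gripper_width: 0.0545
```

```bash
python3 -m creep '{"jaw":[0,0,0,0,0,0,0,0],"xyz":[[0,0,0],[0,0,0],[0,0,0],[0,0,0],[0,0,0],[0,0,0],[0,0,20],[0,0,30]],"turn":[0,0,0,0,0,0,0,0]}';python3 -m creep '{"jaw":[0,0,0,0,0,0,0,0],"xyz":[[0,0,40],[24,-33,0],[24,-33,0],[24,-33,0],[24,-33,0],[24,-33,0],[24,-33,0],[24,-33,0]],"turn":[0,0,0,0,0,0,0,0]}'; python3 -m creep '{"jaw":[0,0,0,0,0,0],"xyz":[[24,-33,0],[24,-33,0],[23,-34,0],[0,0,0],[0,0,0],[0,0,0]],"turn":[0,0,0,0,0,0]}'
python3 - <<'E'
from h import *
for c in['top','side']:
    cv2.imwrite(f'pics/{c}3.png',arm.capture(c)[:,:,::-1])
    print(c,[( [round(v,3) for v in d['at']],round(d['p'],2)) for d in arm.pinpoint(c,'tin_a')])
E
```

```text
time_s: 16.4
ee_pos: [0.3942, 0.3079, 0.0922]
tool_rot: [-0.002, 0.112, 0.994, -0.002]
wrist_force: [0.1, -0.8, 0.4]
gripper_width: 0.0854
time_s: 17.2
ee_pos: [0.5643, 0.0764, 0.1332]
tool_rot: [-0.0, 0.112, 0.994, 0.0]
wrist_force: [-0.3, 0.2, 0.7]
gripper_width: 0.0853
time_s: 17.8
ee_pos: [0.6334, -0.0214, 0.1328]
tool_rot: [-0.001, 0.112, 0.994, 0.0]
wrist_force: [-0.4, 0.5, 0.8]
gripper_width: 0.0851
top [([0.526, -0.331, 0.009], 0.92), ([0.396, 0.31, 0.003], 0.81), ([0.649, -0.128, 0.004], 0.63), ([0.64, -0.024, -0.001], 0.6), ([0.612, 0.172, 0.001], 0.6), ([0.544, -0.131, 0.003], 0.47)]
side [([0.527, -0.333, 0.005], 0.95), ([0.393, 0.309, 0.003], 0.78), ([0.646, -0.126, -0.002], 0.77), ([0.612, 0.174, 0.006], 0.7), ([0.629, -0.019, 0.003], 0.58), ([0.63, 0.079, 0.001], 0.58), ([0.543, -0.129, -0.001], 0.57)]
```

View pics/side3.png

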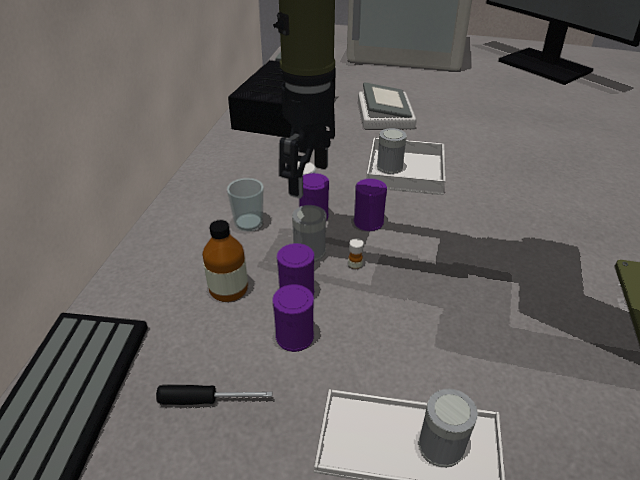

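The side view shows tin 1 in the crate at (392,150) and tin 2 in the tray at (447,428), both upright. The gripper is over tin 3 at (310,230).

```bash
python3 -m creep '{"jaw":[0,0,0,0,0],"xyz":[[0,-1,-25],[0,0,-25],[0,0,-25],[0,0,-20],[0,0,0]],"turn":[0,0,0,0,0]}'; python3 -m creep '{"jaw":[1,1,1,1,1,1,1,1],"xyz":[[0,0,0],[0,0,0],[0,0,0],[0,0,0],[0,0,0],[0,0,0],[0,0,0],[0,0,0]],"turn":[0,0,0,0,0,0,0,0]}' 70;  python3 -m creep '{"jaw":[1,1,1,1,1,1,1,1],"xyz":[[0,0,5],[0,0,10],[0,0,10],[0,0,5],[0,0,0],[0,0,0],[0,0,0],[0,0,0]],"turn":[0,0,0,0,0,0,0,0]}'; for i in 1 2; do python3 -m creep '{"jaw":[1],"xyz":[[0,0,0]],"turn":[0]}'; done
```

```text
time_s: 18.5
ee_pos: [0.6317, -0.0221, 0.0356]
tool_rot: [-0.003, 0.111, 0.994, -0.0]
wrist_force: [-0.5, -0.0, -0.2]
gripper_width: 0.0852
time_s: 19.3
ee_pos: [0.6361, -0.0229, 0.0403]
tool_rot: [0.002, 0.112, 0.994, 0.0]
wrist_force: [-0.7, 2.4, 6.1]
gripper_width: 0.055
time_s: 20.1
ee_pos: [0.6342, -0.0231, 0.0678]
tool_rot: [-0.001, 0.112, 0.994, -0.0]
wrist_force: [0.8, 0.2, -3.8]
gripper_width: 0.0543
time_s: 20.2
ee_pos: [0.6344, -0.0231, 0.0679]
tool_rot: [-0.0, 0.112, 0.994, -0.0]
wrist_force: [-0.1, 0.4, -3.9]
gripper_width: 0.0547
time_s: 20.3
ee_pos: [0.6345, -0.0231, 0.068]
tool_rot: [-0.0, 0.112, 0.994, 0.0]
wrist_force: [-0.1, -0.0, -3.3]
gripper_width: 0.0552
```

Tin 3 reads about 3.7 N, so it is also full. It goes to the far half of the tray at (0.470, 0.312).

```bash
python3 -m creep '{"jaw":[1,1,1,1,1,1,1,1],"xyz":[[0,0,20],[0,0,25],[0,0,25],[0,0,20],[-8,17,0],[-16,33,0],[-16,33,0],[-16,33,0]],"turn":[0,0,0,0,0,0,0,0]}'; python3 -m creep '{"jaw":[1,1,1,1,1,1,1,1],"xyz":[[-16,33,0],[-16,33,0],[-16,33,0],[-16,33,0],[-16,33,0],[-16,33,0],[-8,17,0],[-4,5,0]],"turn":[0,0,0,0,0,0,0,0]}'; python3 -m creep '{"jaw":[1,1,1,1,1,1,1,1],"xyz":[[0,0,0],[0,0,0],[0,0,-10],[0,0,-25],[0,0,-25],[0,0,-25],[0,0,-15],[0,0,0]],"turn":[0,0,0,0,0,0,0,0]}'
```

```text
time_s: 21.1
ee_pos: [0.5765, 0.0945, 0.1572]
tool_rot: [-0.001, 0.112, 0.994, 0.0]
wrist_force: [0.2, 0.5, -4.3]
gripper_width: 0.0546
time_s: 21.9
ee_pos: [0.4681, 0.315, 0.1573]
tool_rot: [-0.001, 0.11, 0.994, -0.0]
wrist_force: [1.1, -0.8, -3.6]
gripper_width: 0.0548
time_s: 22.7
ee_pos: [0.4691, 0.3106, 0.0553]
tool_rot: [-0.002, 0.113, 0.994, -0.002]
wrist_force: [-1.7, 0.4, -3.0]
gripper_width: 0.055
```

```bash
python3 -m creep '{"jaw":[1,1,1,1,1],"xyz":[[0,1,-4],[0,0,-3],[0,0,-2],[0,0,-1],[0,0,0]],"turn":[0,0,0,0,0]}'; for i in 1 2 3; do python3 -m creep '{"jaw":[1],"xyz":[[0,0,-1]],"turn":[0]}'; done
```

```text
time_s: 23.2
ee_pos: [0.4708, 0.314, 0.0487]
tool_rot: [0.0, 0.112, 0.994, 0.0]
wrist_force: [0.1, -0.7, -3.8]
gripper_width: 0.0545
time_s: 23.3
ee_pos: [0.4709, 0.3141, 0.0477]
tool_rot: [0.0, 0.112, 0.994, 0.0]
wrist_force: [0.4, -0.5, -4.1]
gripper_width: 0.0545
time_s: 23.4
ee_pos: [0.4708, 0.314, 0.0465]
tool_rot: [0.0, 0.112, 0.994, 0.0]
wrist_force: [0.5, -0.7, -3.6]
gripper_width: 0.055
time_s: 23.5
ee_pos: [0.4707, 0.3139, 0.0454]
tool_rot: [0.0, 0.112, 0.994, 0.0]
wrist_force: [0.5, -0.2, -3.8]
gripper_width: 0.0546
```

```bash
python3 -m creep '{"jaw":[1],"xyz":[[0,0,-1]],"turn":[0]}';  python3 -m creep '{"jaw":[1],"xyz":[[0,0,-1]],"turn":[0]}'
```

```text
time_s: 23.6
ee_pos: [0.4706, 0.3139, 0.0443]
tool_rot: [-0.0, 0.112, 0.994, 0.0]
wrist_force: [-1.6, 0.3, 5.5]
gripper_width: 0.0547
time_s: 23.7
ee_pos: [0.4706, 0.314, 0.0442]
tool_rot: [0.0, 0.112, 0.994, 0.0]
wrist_force: [-3.9, -0.6, 12.2]
gripper_width: 0.0545
```

It has touched the floor. Release, retreat up and clear, then check.

```bash
python3 -m creep '{"jaw":[0,0,0,0,0,0,0,0],"xyz":[[0,0,0],[0,0,0],[0,0,0],[0,0,0],[0,0,0],[0,0,0],[0,0,20],[0,0,30]],"turn":[0,0,0,0,0,0,0,0]}';python3 -m creep '{"jaw":[0,0,0,0,0,0,0,0],"xyz":[[0,0,40],[0,0,30],[0,-20,20],[0,-40,0],[0,-40,0],[0,-40,0],[0,-40,0],[0,-40,0]],"turn":[0,0,0,0,0,0,0,0]}'; python3 -m creep '{"jaw":[0,0,0,0],"xyz":[[0,-40,0],[0,-20,0],[0,0,0],[0,0,0]],"turn":[0,0,0,0]}'
python3 - <<'E'
from h import *
for c in['top','side']:
    cv2.imwrite(f'pics/{c}4.png',arm.capture(c)[:,:,::-1])
    for q in ['tin_a','tray','crate','vial','bottle','beaker','dishes','driver']:
        print(c,q,[( [round(v,3) for v in d['at']],round(d['p'],2)) for d in arm.pinpoint(c,q)])
a=cv2.imread('pics/top4.png');b=cv2.imread('pics/side4.png')
cv2.imwrite('pics/both4.png',np.hstack([cv2.resize(a,(400,300),interpolation=3),cv2.resize(b,(400,300),interpolation=3)]))
E
```

```text
time_s: 24.5
ee_pos: [0.469, 0.3129, 0.0919]
tool_rot: [-0.002, 0.112, 0.994, -0.002]
wrist_force: [0.5, 0.3, -0.4]
gripper_width: 0.0855
time_s: 25.3
ee_pos: [0.4704, 0.0924, 0.1834]
tool_rot: [0.0, 0.111, 0.994, -0.0]
wrist_force: [0.6, -0.5, 0.7]
gripper_width: 0.0854
time_s: 25.7
ee_pos: [0.4706, 0.0338, 0.1833]
tool_rot: [-0.0, 0.113, 0.994, 0.0]
wrist_force: [-0.1, -0.1, 0.1]
gripper_width: 0.0854
top tin_a [([0.544, -0.131, -0.002], 0.94), ([0.65, -0.126, 0.002], 0.91), ([0.611, 0.173, 0.001], 0.8), ([0.632, 0.083, 0.002], 0.75), ([0.397, 0.307, 0.006], 0.68), ([0.526, -0.335, 0.007], 0.64), ([0.47, 0.314, 0.003], 0.55)]
top tray [([0.433, 0.313, -0.001], 0.64)]
top crate [([0.493, -0.329, -0.001], 0.95)]
top vial [([0.74, 0.096, 0.003], 0.72)]
top bottle [([0.737, 0.095, 0.002], 0.63)]
top beaker [([0.764, -0.079, 0.001], 0.84)]
top dishes [([0.696, -0.235, 0.001], 0.64), ([0.432, 0.315, 0.0], 0.2)]
top driver [([0.69, 0.302, -0.0], 0.8), ([0.47, 0.315, 0.003], 0.5)]
side tin_a [([0.611, 0.174, 0.004], 0.98), ([0.647, -0.125, -0.002], 0.88), ([0.539, -0.131, -0.0], 0.88), ([0.464, 0.314, 0.007], 0.82), ([0.396, 0.309, 0.003], 0.78), ([0.526, -0.334, 0.006], 0.72), ([0.632, 0.079, 0.001], 0.56)]
side tray [([0.435, 0.308, 0.002], 0.85), ([0.465, 0.316, 0.006], 0.56)]
side crate [([0.49, -0.332, -0.001], 0.81)]
side vial [([0.55, 0.001, 0.001], 0.74)]
side bottle [([0.74, 0.098, -0.003], 0.73)]
side beaker [([0.767, -0.082, -0.0], 0.91), ([0.548, -0.003, -0.001], 0.58)]
side dishes [([0.698, -0.237, 0.001], 0.98), ([0.766, -0.08, -0.0], 0.68)]
side driver [([0.687, 0.301, -0.003], 0.55), ([0.434, 0.31, 0.002], 0.25)]
```

View pics/both4.png

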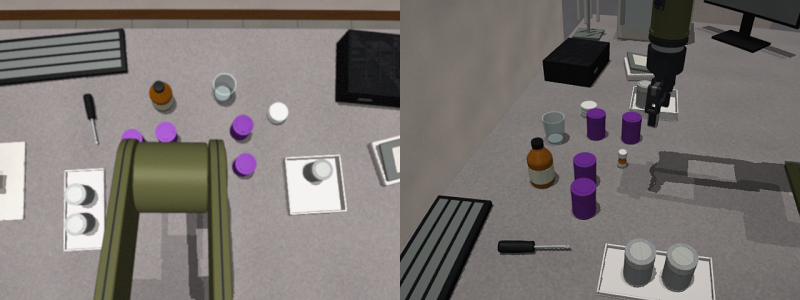

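Both half-scale views show two tins upright in the tray, at (80,195) and (80,223) in the top view, and one in the crate at (319,171). The bystanders have not moved. Handing in.

```bash
python3 -c "
from workcell import arm
print(arm.hand_in(), arm.read_state()['time_s'])"
```

```text
the job is handed in; nothing more can be done
the job is handed in; nothing more can be done
```

I sorted all three tins and handed the job in at about 27 s of robot time. The hand-in reports no verdict.

| Tin (found at x, y in m) | Lift force | Judged | Placed |
|---|---|---|---|
| (0.488, 0.083) | about 1.2 N | empty | crate, at (0.526, -0.334) |
| (0.449, -0.066) | about 4.1 N | full | tray, at (0.396, 0.308) |
| (0.635, -0.022) | about 3.7 N | full | tray, at (0.468, 0.314) |

- **Placement:** I lowered each tin about 1 mm at a time to first contact. The highest wrist force I read was about 12 N. In the last pictures all three tins look upright, and they measure well inside the limits.
- **Bystanders:** The bystanders and the purple look-alikes measured within a few mm of where they started. The gripper was open and clear of everything.
- **Disagreements:** In the final top picture the arm hid the vial, and the network reported it at the bottle's position. The side camera still showed it in place at (0.55, 0.00). The two cameras disagreed by about 6 mm on the third tin, which does not matter against the limits.

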